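Free the tea infuser from the back of a crowded hook and seat it in the teapot

ROBOT

A 6-joint arm with a two-finger parallel gripper is mounted at the origin on a cart in front of the work surface, level with it; the furniture and walls round the work are solid. World frame = base frame: x ahead of the robot, y to its left, z up, the work surface at z = 0. Lengths are in m, angles in rad, forces in N, time in s.
With the tool pointing down it reaches from about 0.3 to 0.75 m from the base axis. Payload 8.5 kg.
Tool frame: the origin (TCP) lies at the very end of the fingers, on their centre line; the grasp point (between the pads) lies 19 mm behind it; z points along the fingers, y is the line along which they close (so a half turn about z gives the same grasp; the last joint's range is limited). The gripper opens to 85 mm and grips with 20 to 120 N. Pads are 22 mm wide; open, the fingers measure 114 mm over their backs; the gripper's body (76 mm by 85 mm) begins 54 mm behind the grasp point. The pads swing forward as they close: fully open they stand 13 mm farther back than shut.
Start: joints at [-1.443, 0.381, 1.297, -0, 1.464, -0.215], TCP at [0.185, -0.518, 0.231] pointing down, gripper open.
Joint ranges: [-3.11, 3.11], [-0.89, 2.33], [0.22, 2.48], [-1.42, 4.56], [0.17, 2.85], [-2.88, 2.88]. Speed limits (rad/s): [2.39, 2.39, 3.14, 3.14, 3.14, 3.14].

INTERFACE

Orientations are given as a unit quaternion [w, x, y, z].
In Python, from cell import bot gives the robot as it stands.
- The arm moves only by the tool carry_out, never from a script. Its argument "motion" is a list of rows, each an object with "travel": the shift along the world's x, y, z in mm, a list of three; "twist": the turn about the world's z in rad. In form: [{"travel": [tx, ty, tz], "twist": twist}, ...]. A call has 1 to 20 rows; each row shifts and turns the commanded pose from where the row before left it; what a row does not reach is not made up. A row lasts 1/12 s, in which the tool goes at most 41.7 mm and 7.16 degrees, less where a joint would pass 70% of its speed; a pose out of reach is approached as far as the arm can. A call with a gripper value outside its range is refused whole. "gripper" is the opening, from 0 (shut) to 1 (fully open), set as the call begins (left out, the last holds). The fingers move at their own pace and stop on an object; "force" is the grip in N (left out, the last holds). Time passes only in rows, so rows that do not move let the fingers close. It gives the time, the measured TCP pose, the force, the opening and the grip force at its end, in the units of the state.
- bot.read_state(): the state, without advancing time (a new reading comes with each control period).
- bot.read_camera(name): name is "side" or "top"; returns (picture, depth): 384x512x3 uint8, red, green, blue; 384x512 float32, m along the optical axis (not along the pixel's ray), 0 where there is no reading.
- bot.camera_params(name): a dict with "fx", "fy", "cx", "cy" (pixels), "eye" and "orientation" of the camera in the world. Camera axes: x right, y up, looking along -z (the intrinsics and any distortion apply to the point x, -y, -z); pixel columns grow to the right and rows downward; lengths in m; the calibration is good to about 2 mm. A picture is of the moment at which its call begins. camera_params takes no time and is no camera call.
- bot.job_done(): hands the job in; it is judged then, once.
The state is a dict: "t": time; "qpos": joint angles; "joint_velocities": joint speeds; "joint_torque": joint torques, N m; "position": TCP position; "orientation": TCP orientation; "contact_force": force on the tool from outside, world axes, zero at the start; "torque": the same for the moment, N m; "width": finger opening in m; "grip_force": force on a finger pad.
Only numpy, scipy, OpenCV 4.12 (cv2) and the standard library are available. Lean on these libraries where they do the work, as an engineer would, in place of code of your own. Each camera call takes 0.05 s, during which the arm holds its last target. There are 200 camera calls.

TASK

The teapot's infuser hangs at the back of the crowded hook, behind a whisk and a skimmer. Hang the whisk and the skimmer on the empty hook, then take the infuser and lower it gently into the teapot's mouth until its brim sits flat on the rim. Leave the teapot standing about where it is, and do not knock over or shift the lid, the bowl and the avocado dish.

Things in the scene. Friction and masses are not known exactly. Their poses are not given: they have to be found in the camera images.
- hook_full: Crowded hook, left or right on the stand: three tools hang on it one behind the other. Steel, fixed. Origin on the axis of the stand's rail, 210 mm above the worktop; the 8 mm round arm runs level along the hook's -x, roughly toward the robot, straight to 137 mm out, then bends up to its tip.
- hook_full_tip (a point): Centre of the 10 mm ball that ends the full hook: 150 mm out along the hook's -x and 14 mm above the arm's axis. A tool's loop comes off (or on) when raised 25 to 35 mm above its hanging height and moved level along the arm past the ball.
- hook_empty: Spare hook, empty, of the same shape, size and height as the full hook, parallel to it, 110 to 160 mm beside it on the same rail. Origin and axes as for the full hook.
- hook_empty_tip (a point): Centre of the 10 mm ball at the tip of the spare hook, placed as on the full hook.
- whisk: Small steel balloon whisk with a teal loop, 50 g, on the full hook in front of the infuser (nearest the tip or second). Flat hanging loop in its y-z plane: 34 mm wide over two upright parallel sides (7 mm thick along x, 11 to 47 mm below the origin), opening 25 mm wide. Origin under the loop's top, 5 mm above the arm's axis when hung; z up. Balloon 33 mm wide, ends 154 mm below.
- skimmer: Small flat round steel wire skimmer with a teal loop, 50 g, on the full hook in front of the infuser (nearest the tip or second). Same hanging loop, origin and axes as the whisk. Mesh disc 60 mm wide, 5 mm thick, in the plane of the loop; it ends 137 mm below the origin.
- infuser: Steel tea infuser with a red loop, 70 g, rearmost on the full hook. Same hanging loop, origin and axes as the whisk. Below the loop a 6 mm stem, a round lid whose brim is 54 mm across (underside 88 mm below the origin) and a closed perforated basket 37 mm across, tapering to 30 at its bottom, 145 mm below the origin.
- infuser_grip (a point): Place to grip the infuser, 24 mm below its origin, midway between the loop's sides; the whisk and the skimmer have it too. Fingers come from above, one at each side of the hook's arm, and close along the tool's y on the loop's sides (34 mm).
- teapot: Blue glazed teapot without its lid, loose, 0.65 kg, 105 mm high, 124 mm across the belly. Origin under its centre on the worktop, z up. Spout toward its +y (tip 105 mm out, 100 mm high), handle toward its -y (to 106 mm out, 92 mm high).
- teapot_mouth (a point): Centre of the teapot's round open mouth, at the height of its rim, 105 mm above the origin: 46 mm wide inside, 58 mm outside. When the infuser is seated its brim lies flat on this rim and its origin is 88 mm above this point.
- teapot_lid: The teapot's blue lid, 62 mm across, 31 mm high, lying on the worktop. Leave it. Origin under its centre.
- avocado_dish: Small glazed dish like half an avocado, green with a brown knob, 76 x 102 mm, 55 mm high, on the worktop. Leave it. Origin under its centre.
- oval_bowl: Small oval bowl, olive outside and cream inside, 82 x 102 mm, 38 mm high. Leave it. Origin under its centre.
- stand: Drip stand of the hooks, fixed: wooden base 14 mm thick, 280 mm along y, from 165 mm in front (-x) to 40 mm behind the origin; two posts at y = +118 and -118 mm carry a 12 mm rail along y at 210 mm height; nothing is higher than 230 mm. Origin on the worktop under the rail's middle.

How it is judged:
By the outcome, as a careful person would: the job done as asked, in the order asked, and still so for the second after the job is handed in, with the robot touching nothing.
It also fails if it takes over 72 s, if anything falls off the work surface, if the arm or the gripper's body presses on something with over 40 N, if the wrist force passes 120 N, or if a joint passes its speed limit or range.

## Working session

There is one attempt and no reset: what is moved stays moved. The work goes in short steps, Python scripts to look and compute and a tool call to move; the robot and the scene stay as the last step left them, time stands still between calls to the robot, and variables do not carry over. Pictures are saved under pics/ and viewed, at most 13 in all, crops included, and the job is handed in when it is done.

Besides the shell and the picture viewer there is one more tool, called after "Request:" in YAML: its name, and indented under it one key for each argument. carry_out: Moves the arm, as the interface text tells. Its arguments: {"type":"object","properties":{"motion":{"type":"array"},"gripper":{"type":"number"},"force":{"type":"number"}},"required":["motion"]}

```bash
mkdir -p pics; cat > h.py <<'E'
import numpy as np, cv2
from cell import bot
from scipy.spatial.transform import Rotation as R
def cam(n):
    p=bot.camera_params(n); q=p['orientation']
    return p,R.from_quat([q[1],q[2],q[3],q[0]]).as_matrix(),np.array(p['eye'])
def pts(n,d):
    p,M,e=cam(n); v,u=np.mgrid[:d.shape[0],:d.shape[1]]
    c=np.stack([(u-p['cx'])/p['fx']*d,-(v-p['cy'])/p['fy']*d,-d],-1)
    return c@M.T+e
def shot(n,f):
    im,d=bot.read_camera(n); cv2.imwrite('pics/'+f+'.png',im[:,:,::-1]); np.savez('/tmp/'+f,im=im,d=d); return im,d
E
python3 - <<'E'
from h import *
for n in('side','top'):
    print(bot.camera_params(n)); shot(n,n+'0')
a=cv2.imread('pics/side0.png');b=cv2.imread('pics/top0.png')
s=bot.read_state();print(s['t'],s['position'],s['orientation'],s['width'])
E
```

```text
{'fx': 347.4321479148337, 'fy': 347.4321479148337, 'cx': 257.76732603337547, 'cy': 196.29693575071374, 'eye': array([0.33324252, 0.86788635, 0.73061941]), 'orientation': array([-0.10395873, -0.05210682,  0.46963308,  0.87516983])}
{'fx': 461.8204628537268, 'fy': 461.8204628537268, 'cx': 255.496270920486, 'cy': 194.91211546542218, 'eye': array([ 0.41980622, -0.01090236,  1.35327791]), 'orientation': array([ 0.7097535 ,  0.03855862, -0.03054929, -0.70273035])}
0.1 [ 0.18483476 -0.51773374  0.23081272] [-6.21224940e-04  9.85348540e-01  1.70551654e-01  3.41039808e-05] 0.08537318848123228
```

View pics/side0.png

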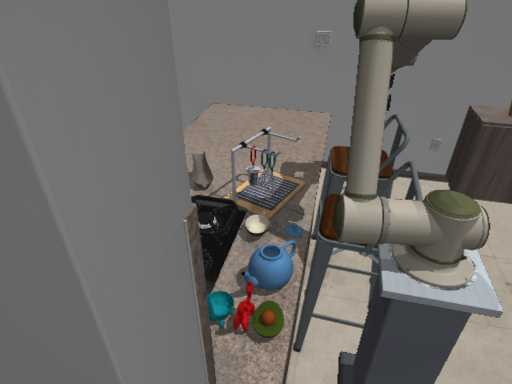

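View pics/top0.png

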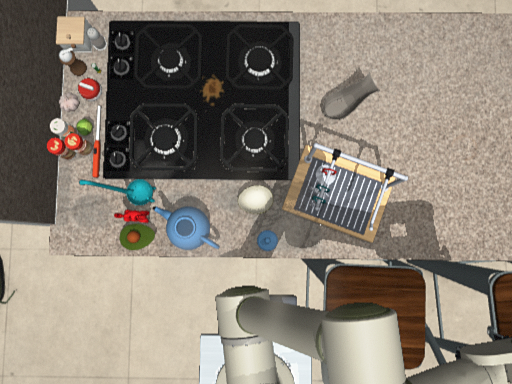

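The top view shows the teapot at about (187,228), the lid at (267,240), the bowl at (255,197) and the dish at (137,236). The crowded hook runs around (325,180) and the empty hook around (385,205). Next I'll crop and measure.

```bash
python3 - <<'E'
from h import *
A=np.load('/tmp/top0.npz');B=np.load('/tmp/side0.npz')
a=cv2.resize(A['im'][135:245,285:415],None,fx=5,fy=5,interpolation=cv2.INTER_CUBIC)
b=cv2.resize(B['im'][115:225,225:335],None,fx=5,fy=5,interpolation=cv2.INTER_CUBIC)
cv2.imwrite('pics/topc.png',a[:,:,::-1]);cv2.imwrite('pics/sidec.png',b[:,:,::-1])
P=pts('top',A['d']);np.set_printoptions(precision=4,suppress=True)
im=A['im'].astype(int)
print('table z',np.median(P[195:205,440:470,2]))
# tall points in the stand
w=np.zeros(im.shape[:2],bool);w[135:245,285:415]=1
hsv=cv2.cvtColor(A['im'],cv2.COLOR_RGB2HSV)
z=P[...,2]
for lo,hi in((.195,.225),(.22,.26)):
  m=w&(z>lo)&(z<hi);v,u=np.nonzero(m);print(lo,len(u))
m=w&(z>.195)
n,l,s,c=cv2.connectedComponentsWithStats(m.astype('u1'))
print(s[1:],c[1:])
cv2.imwrite('/tmp/m.png',m[135:245,285:415]*255)
# blue things
bl=(abs(hsv[...,0].astype(int)-107)<8)&(hsv[...,1]>90)
n,l,s,c=cv2.connectedComponentsWithStats(bl.astype('u1'))
for i in range(1,n):
  if s[i,4]>40: print('blue',c[i],s[i],np.nanmean(P[l==i],0),z[l==i].max())
# rim
m=bl&(z>.098)&(z<.12);v,u=np.nonzero(m);sel=(abs(u-187)<20)&(abs(v-228)<20);print('rim',P[v[sel],u[sel]].mean(0),np.median(P[v[sel],u[sel],2]),sel.sum(),u[sel].min(),u[sel].max(),v[sel].min(),v[sel].max())
E
```

```text
table z 0.0010904180104301942
0.195 972
0.22 108
[[ 329  135    2    2    2]
 [ 321  141    1    1    1]
 [ 313  142   95   88 1013]
 [ 405  142    1    1    1]
 [ 368  147    1    1    1]
 [ 414  146    1    1    1]
 [ 291  149    1    1    1]
 [ 384  149    1    1    1]
 [ 369  150    1    1    1]
 [ 305  152    1    1    1]
 [ 385  153    1    1    1]
 [ 356  155    1    1    1]
 [ 290  156    1    1    1]
 [ 312  157    1    1    1]
 [ 397  157    1    1    1]
 [ 325  158    1    1    1]
 [ 409  159    1    1    1]
 [ 387  161    1    1    1]
 [ 408  161    1    1    1]
 [ 295  162    1    1    1]
 [ 352  164    1    1    1]
 [ 315  174    1    1    1]
 [ 315  179    1    1    1]
 [ 302  181    1    1    1]
 [ 349  181    1    1    1]
 [ 289  184    1    1    1]
 [ 286  187    1    1    1]
 [ 291  191    1    1    1]
 [ 299  192    1    1    1]
 [ 332  197    1    1    1]
 [ 388  197    1    1    1]
 [ 391  198    1    1    1]
 [ 307  203    1    1    1]
 [ 386  202    1    1    1]
 [ 412  205    1    1    1]
 [ 326  207    1    1    1]
 [ 412  210    1    1    1]
 [ 380  213    
[... 1367 characters left out ...]
  218.    ]
 [349.     221.    ]
 [377.     221.    ]
 [401.     221.    ]
 [378.     224.    ]
 [329.     231.    ]
 [393.     231.    ]
 [335.     234.    ]
 [343.     234.    ]
 [289.     236.    ]
 [340.     237.    ]
 [302.     238.    ]
 [343.     239.    ]
 [333.     240.    ]
 [385.     241.    ]
 [407.     242.    ]]
blue [185.5948 226.9332] [ 154  207   63   41 1303] [0.4537 0.1935 0.096 ] 1.3532779132061314
blue [266.8861 240.1424] [257 230  21  21 316] [ 0.4203 -0.0293  0.0122] 0.037578180459994615
rim [0.4555 0.1932 0.1038] 0.10404357456078839 185 172 205 215 240[ WARN:0@0.651] global loadsave.cpp:1063 imwrite_ Unsupported depth image for selected encoder is fallbacked to CV_8U.
```

View pics/topc.png

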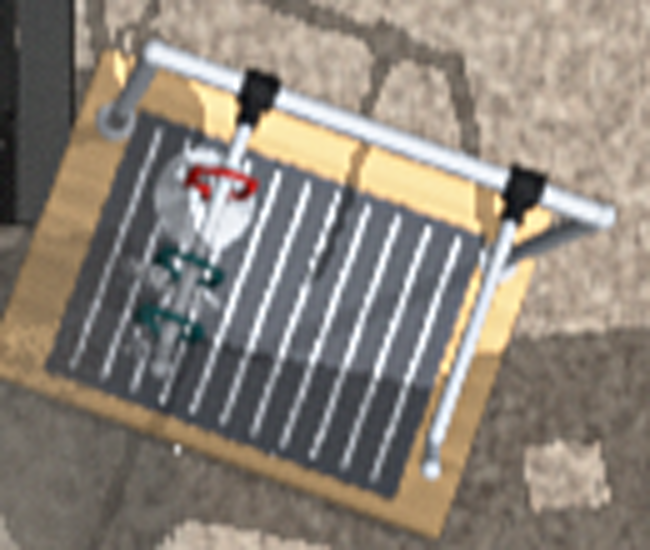

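View pics/sidec.png

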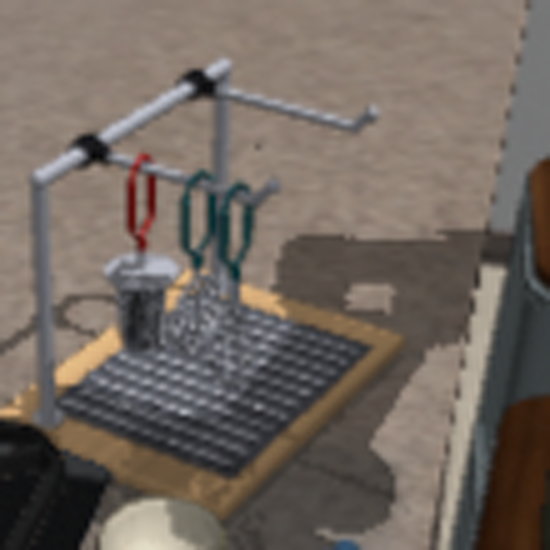

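The top crop shows the red infuser loop at crop (222,183), with the two teal loops at (188,265) and (172,325). The full hook's tip is near (160,365), and the spare hook runs from (523,195) to (432,468). In the side crop the front teal tool is at (235,230) and the second at (198,220).

```bash
cat >> h.py <<'E'
np.set_printoptions(precision=4,suppress=True)
def ray(n,u,v):
    p,M,e=cam(n); d=M@np.array([(u-p['cx'])/p['fx'],-(v-p['cy'])/p['fy'],-1]); return e,d
def onz(n,u,v,z):
    e,d=ray(n,u,v); return e+d*(z-e[2])/d[2]
def tri(a,b):
    e1,d1=ray('top',*a);e2,d2=ray('side',*b)
    s=np.linalg.lstsq(np.stack([d1,-d2],1),e2-e1,rcond=None)[0]
    p,q=e1+d1*s[0],e2+d2*s[1]; return (p+q)/2,np.linalg.norm(p-q)
def loops(n,im,win):
    h=cv2.cvtColor(im,cv2.COLOR_RGB2HSV).astype(int);H,S,V=h[...,0],h[...,1],h[...,2]
    w=np.zeros(H.shape,bool);w[win[1]:win[3],win[0]:win[2]]=1
    o=[]
    for nm,m in(('red',((H<6)|(H>174))&(S>130)),('teal',(abs(H-88)<10)&(S>90))):
        m=m&w;k,l,s,c=cv2.connectedComponentsWithStats(m.astype('u1'))
        for i in range(1,k):
            if s[i,4]>=4:o.append((nm,s[i],c[i],l==i))
    return o
E
python3 - <<'E'
from h import *
A=np.load('/tmp/top0.npz');B=np.load('/tmp/side0.npz')
P=pts('top',A['d']);Q=pts('side',B['d'])
for n,D,PP,w in(('top',A,P,(310,160,350,210)),('side',B,Q,(245,140,285,180))):
  for nm,s,c,m in loops(n,D['im'],w):
    p=PP[m];p=p[np.isfinite(p).all(1)&(p[:,2]<.3)]
    print(n,nm,s,c,'depthmed',np.median(p,0),'zmax',np.sort(p[:,2])[-3:], 'ray.217',onz(n,*c,.217))
t=lambda x,y:(285+x/5-.4,135+y/5-.4); s=lambda x,y:(225+x/5-.4,115+y/5-.4)
for nm,a,b in(('full tip',(162,365),(273,187)),('empty tip',(431,469),(372,113)),('collar full',(260,93),(92,150)),('collar emp',(524,193),(200,83)),('railL',(155,50),(40,176)),('railR',(605,215),(224,66))):
  print(nm,*tri(t(*a),s(*b)),onz('top',*t(*a),.224 if 'tip' in nm else .21))
E
```

```text
top red [322 168  15   7  31] [328.2581 170.8065] depthmed [ 0.5973 -0.1789  0.2029] zmax [0.2186 0.2187 0.2195] ray.217 [ 0.593  -0.1773  0.217 ]
top teal [316 184   5   7  15] [318.0667 186.6   ] depthmed [ 0.5577 -0.1553  0.1707] zmax [0.2099 0.2135 0.2151] ray.217 [ 0.5533 -0.152   0.217 ]
top teal [322 186   4   3   5] [323.8 186.8] depthmed [ 0.5545 -0.1661  0.217 ] zmax [0.217  0.2208 0.2209] ray.217 [ 0.5529 -0.1661  0.217 ]
top teal [327 189   3   3   6] [328.1667 190.    ] depthmed [ 0.5461 -0.1785  0.2074] zmax [0.2081 0.2086 0.2127] ray.217 [ 0.5451 -0.1769  0.217 ]
top teal [312 196  14   8  38] [318.1053 198.9737] depthmed [ 0.5265 -0.1535  0.2033] zmax [0.22   0.2203 0.2214] ray.217 [ 0.5226 -0.152   0.217 ]
side red [251 146   5  19  35] [252.7143 155.0571] depthmed [ 0.5971 -0.1783  0.1829] zmax [0.2141 0.2151 0.2181] ray.217 [ 0.5804 -0.1167  0.217 ]
side teal [267 152   6  19  38] [269.3421 160.6579] depthmed [ 0.5299 -0.1482  0.1842] zmax [0.2108 0.2139 0.2173] ray.217 [ 0.52   -0.0917  0.217 ]
side teal [262 154   3  14  14] [262.3571 160.5   ] depthmed [ 0.5568 -0.1526  0.1792] zmax [0.1954 0.204  0.2046] ray.217 [ 0.5416 -0.0874  0.217 ]
side teal [274 157   1   7   7] [274. 160.] depthmed [ 0.5187 -0.1675  0.1812] zmax [0.1848 0.1894 0.1915] ray.217 [ 0.5065 -0.0996  0.217 ]
full tip [ 0.4999 -0.1486  0.2224] 0.001813355086565997 [ 0.5007 -0.1483  0.224 ]
empty tip [ 0.4515 -0.279   0.2237] 0.0003524117667397087 [ 0.4513 -0.2789  0.224 ]
collar full [ 0.6374 -0.1996  0.2101] 0.0026785151993783548 [ 0.6388 -0.1994  0.21  ]
collar emp [ 0.5884 -0.3301  0.2113] 0.0014788415493801976 [ 0.5894 -0.3304  0.21  ]
railL [ 0.6588 -0.1468  0.2124] 0.0018659053678781456 [ 0.6602 -0.1469  0.21  ]
railR [ 0.5782 -0.3705  0.2097] 0.0010961804224195882 [ 0.5787 -0.3704  0.21  ]
```

```bash
python3 - <<'E'
from h import *
A=np.load('/tmp/top0.npz');B=np.load('/tmp/side0.npz')
a=np.array([.9385,-.3453]);b=np.array([.3453,.9385])
P=pts('top',A['d']);Q=pts('side',B['d'])
C={}
for n,D,PP,w in(('top',A,P,(310,160,350,210)),('side',B,Q,(245,140,285,180))):
  for nm,s,c,m in loops(n,D['im'],w):
    p=PP[m];al=p[:,:2]@a;la=p[:,:2]@b
    k=(p[:,2]<.24)&(p[:,2]>.15)
    for x,y,z in zip(al[k],la[k],p[k,2]):
      i=np.argmin([abs(x-.6213),abs(x-.576),abs(x-.547)]);C.setdefault((n,i),[]).append((x,y,z))
for k,v in sorted(C.items()):
  v=np.array(v);f=np.polyfit(v[:,1],v[:,0],1);t=v[v[:,2]>.19]
  print(k,len(v),'med',np.median(v,0),'lat range',v[:,1].min(),v[:,1].max(),'upper med',np.median(t,0),'yaw slope',f[0],'along at lat .033',np.polyval(f,.033))
# bodies: steel pixels under the hook, along distribution for tool identity
k=(Q[...,2]>.07)&(Q[...,2]<.14);al=Q[...,:2]@a;la=Q[...,:2]@b
k&=(al>.5)&(al<.66)&(abs(la-.033)<.045)
h,e=np.histogram(al[k],bins=np.arange(.5,.665,.008))
for i in range(len(h)):
  m=k&(al>=e[i])&(al<e[i+1])
  if m.any(): print(round(e[i],3),h[i],la[m].min(),la[m].max(),Q[m][:,2].min())
# teapot rim circle by edges of ring region
z=P[...,2];m=(abs(z-.105)<.006);v,u=np.nonzero(m);s=(abs(P[v,u,0]-.455)<.04)&(abs(P[v,u,1]-.193)<.04);p=P[v[s],u[s]]
(c,r)=cv2.minEnclosingCircle(p[:,:2].astype('f4'));print(c,r,np.median(p,0))
E
```

```text
('side', np.int64(0)) 34 med [0.6222 0.0389 0.184 ] lat range 0.0193512818360139 0.053430012388170696 upper med [0.6217 0.0441 0.2065] yaw slope -0.11630859165914599 along at lat .033 0.6223526515095377
('side', np.int64(1)) 21 med [0.5746 0.0398 0.1802] lat range 0.01996575490166795 0.05285965019408391 upper med [0.5747 0.0483 0.1949] yaw slope 0.06236030255254341 along at lat .033 0.574292190115137
('side', np.int64(2)) 34 med [0.5457 0.046  0.1851] lat range 0.019921894005865005 0.054336634923302596 upper med [0.5463 0.0468 0.1993] yaw slope 0.03306456475605517 along at lat .033 0.545229572958477
('top', np.int64(0)) 29 med [0.6223 0.0383 0.2042] lat range 0.018803358699971857 0.05114750828472115 upper med [0.6225 0.0349 0.2104] yaw slope -0.10873577376586557 along at lat .033 0.6226144739072088
('top', np.int64(1)) 24 med [0.5762 0.0398 0.2045] lat range 0.01941747498170218 0.05201376330964608 upper med [0.5766 0.0389 0.2092] yaw slope 0.07259169595276688 along at lat .033 0.5756394122536452
('top', np.int64(2)) 34 med [0.5456 0.0383 0.2063] lat range 0.01845212474934261 0.051799
[... 465 characters left out ...]
87 0.0064376048964880994 0.0643935975960513 0.0783718122905862
0.58 6 0.019478246754471913 0.059226534644761054 0.0803461619782756
0.596 11 0.0214754689751358 0.05001421683484244 0.1253730292448837
0.604 57 0.016563837771504414 0.055077733068010844 0.07334905346258747
0.612 47 0.009652976690219358 0.060444270050980284 0.07100880375521879
0.62 41 0.009345384133327266 0.061157262250738954 0.0724327500823474
0.628 27 0.01316301897025677 0.057381553342336585 0.07355038670872505
0.636 12 0.02064795423237206 0.0576877911317822 0.08968690448903016
0.644 3 0.02479281486626185 0.0454066157476841 0.12793902521720768
(0.45302361249923706, 0.19576264917850494) 0.036064762622117996 [0.4562 0.1904 0.1046]
```

Request:
carry_out:
  motion:
    - {"travel":[0,0,35],"twist":0}
    - {"travel":[0,0,35],"twist":0}
    - {"travel":[24,26,0],"twist":-0.05}
    - {"travel":[24,26,0],"twist":-0.05}
    - {"travel":[24,26,0],"twist":-0.05}
    - {"travel":[24,26,0],"twist":-0.05}
    - {"travel":[24,26,0],"twist":-0.05}
    - {"travel":[24,26,0],"twist":-0.05}
    - {"travel":[24,26,0],"twist":-0.05}
    - {"travel":[24,26,0],"twist":-0.05}
    - {"travel":[24,26,0],"twist":-0.05}
    - {"travel":[24,26,0],"twist":-0.05}
    - {"travel":[24,26,0],"twist":-0.05}
    - {"travel":[24,26,0],"twist":-0.05}
    - {"travel":[24,26,0],"twist":-0.05}
    - {"travel":[24,24,0],"twist":-0.045}
    - {"travel":[0,0,0],"twist":0}
    - {"travel":[0,0,0],"twist":0}
  gripper: 1
  force: 30

```text
t: 1.6
position: [0.5214, -0.1548, 0.3006]
orientation: [-0.0, 0.985, -0.174, -0.001]
contact_force: [-0.6, -1.0, -0.2]
width: 0.0853
grip_force: 0.0
```

Request:
carry_out:
  motion:
    - {"travel":[3,-1,-30],"twist":0}
    - {"travel":[0,0,-35],"twist":0}
    - {"travel":[0,0,-34],"twist":0}
    - {"travel":[0,0,-20],"twist":0}
    - {"travel":[0,0,-10],"twist":0}
    - {"travel":[0,0,0],"twist":0}
    - {"travel":[0,0,0],"twist":0}

```text
t: 2.18
position: [0.5234, -0.1578, 0.1725]
orientation: [-0.0, 0.984, -0.176, -0.0]
contact_force: [0.2, 0.5, 0.3]
width: 0.0856
grip_force: 0.0
```

Request:
carry_out:
  motion:
    - {"travel":[0,0,0],"twist":0}
    - {"travel":[0,0,0],"twist":0}
    - {"travel":[0,0,0],"twist":0}
    - {"travel":[0,0,0],"twist":0}
    - {"travel":[0,0,0],"twist":0}
    - {"travel":[0,0,0],"twist":0}
    - {"travel":[0,0,0],"twist":0}
    - {"travel":[0,0,0],"twist":0}
  gripper: 0.2
  force: 30

```text
t: 2.85
position: [0.5241, -0.157, 0.1727]
orientation: [0.0, 0.985, -0.175, 0.0]
contact_force: [0.6, 0.7, 6.1]
width: 0.033
grip_force: 32.4
```

Request:
carry_out:
  motion:
    - {"travel":[0,0,10],"twist":0}
    - {"travel":[0,0,10],"twist":0}
    - {"travel":[0,0,10],"twist":0}
    - {"travel":[0,0,0],"twist":0}
    - {"travel":[0,0,0],"twist":0}

```text
t: 3.27
position: [0.5238, -0.157, 0.2021]
orientation: [0.0, 0.985, -0.175, -0.0]
contact_force: [-0.4, -0.1, -0.9]
width: 0.0333
grip_force: 32.0
```

```bash
python3 - <<'E'
from h import *
im,d=shot('side','s1');b=cv2.resize(im[115:225,225:335],None,fx=5,fy=5,interpolation=cv2.INTER_CUBIC)
cv2.imwrite('pics/s1c.png',b[:,:,::-1])
E
```

```text
(no output)
```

View pics/s1c.png

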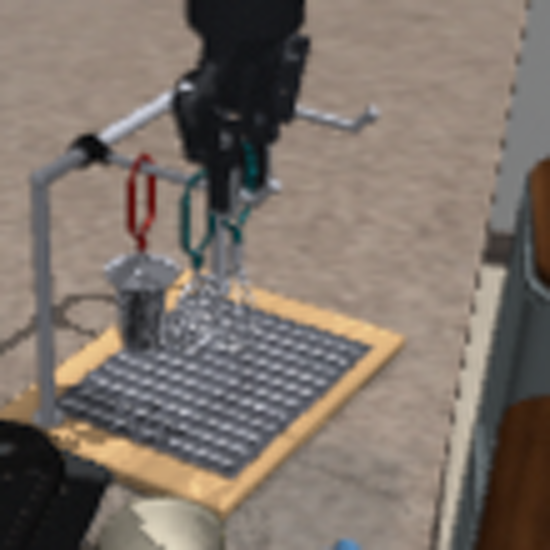

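The whisk is held and raised at crop (245,170). The skimmer at (195,220) is undisturbed. Next I slide the whisk off past the tip.

Request:
carry_out:
  motion:
    - {"travel":[-9.4,3.5,0],"twist":0}
    - {"travel":[-9.4,3.5,0],"twist":0}
    - {"travel":[-9.4,3.5,0],"twist":0}
    - {"travel":[-9.4,3.5,0],"twist":0}
    - {"travel":[-9.4,3.5,0],"twist":0}
    - {"travel":[-9.4,3.5,0],"twist":0}
    - {"travel":[-9.4,3.5,0],"twist":0}
    - {"travel":[0,0,0],"twist":0}
    - {"travel":[0,0,0],"twist":0}

```text
t: 4.07
position: [0.458, -0.1324, 0.202]
orientation: [-0.0, 0.985, -0.175, -0.0]
contact_force: [0.5, -0.6, 0.5]
width: 0.0334
grip_force: 32.0
```

Request:
carry_out:
  motion:
    - {"travel":[-8,-22,0],"twist":0}
    - {"travel":[-8,-22,0],"twist":0}
    - {"travel":[-8,-22,0],"twist":0}
    - {"travel":[-8,-22,0],"twist":0}
    - {"travel":[-8,-22,0],"twist":0}
    - {"travel":[-8,-21,0],"twist":0}
    - {"travel":[0,0,0],"twist":0}
    - {"travel":[0,0,0],"twist":0}
    - {"travel":[0,0,0],"twist":0}

```text
t: 4.82
position: [0.4104, -0.2632, 0.202]
orientation: [-0.0, 0.985, -0.175, -0.0]
contact_force: [-0.3, 0.3, -1.0]
width: 0.0336
grip_force: 32.0
```

```bash
python3 - <<'E'
from h import *
im,d=shot('side','s2');b=cv2.resize(im[105:215,225:345],None,fx=5,fy=5,interpolation=cv2.INTER_CUBIC)
T,d=shot('top','t2');c=cv2.resize(T[135:245,325:435],None,fx=5,fy=5,interpolation=cv2.INTER_CUBIC)
cv2.imwrite('pics/s2c.png',cv2.resize(np.hstack([b,c]),(797,380))[:,:,::-1])
p=bot.read_state()['position'];print(p,p[0]*.9385-p[1]*.3453,p[0]*.3453+p[1]*.9385)
E
```

```text
[ 0.4105 -0.2628  0.2022] 0.4759514307434007 -0.10487562511706947
```

View pics/s2c.png

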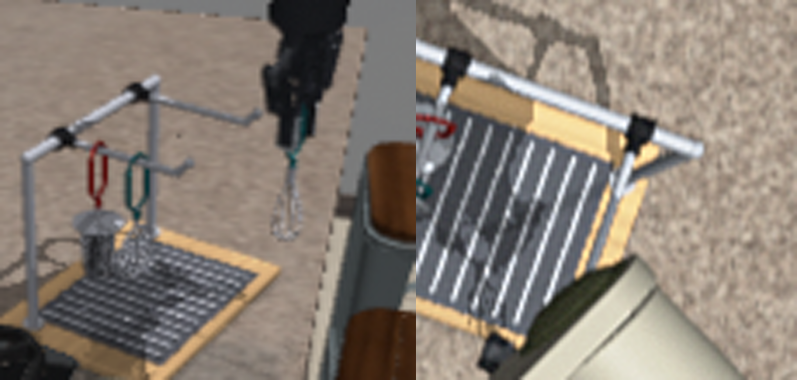

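The whisk hangs straight, just in front of the spare hook's tip (side tip at (255,117)). Now I slide it on.

Request:
carry_out:
  motion:
    - {"travel":[9.4,-3.5,0],"twist":0}
    - {"travel":[9.4,-3.5,0],"twist":0}
    - {"travel":[9.4,-3.5,0],"twist":0}
    - {"travel":[9.4,-3.5,0],"twist":0}
    - {"travel":[9.4,-3.5,0],"twist":0}
    - {"travel":[9.4,-3.5,0],"twist":0}
    - {"travel":[9.4,-3.5,0],"twist":0}
    - {"travel":[0,0,0],"twist":0}

```text
t: 5.58
position: [0.4773, -0.2876, 0.2021]
orientation: [0.0, 0.985, -0.174, 0.0]
contact_force: [-0.2, -0.5, -0.9]
width: 0.0334
grip_force: 32.0
```

Request:
carry_out:
  motion:
    - {"travel":[9.4,-3.5,0],"twist":0}
    - {"travel":[9.4,-3.5,0],"twist":0}
    - {"travel":[9.4,-3.5,0],"twist":0}
    - {"travel":[9.4,-3.5,0],"twist":0}
    - {"travel":[9.4,-3.5,0],"twist":0}
    - {"travel":[9.4,-3.5,0],"twist":0}
    - {"travel":[9.4,-3.5,0],"twist":0}
    - {"travel":[0,0,0],"twist":0}
    - {"travel":[0,0,0],"twist":0}

```text
t: 6.33
position: [0.5415, -0.3118, 0.202]
orientation: [-0.0, 0.985, -0.175, -0.0]
contact_force: [1.0, 0.8, 0.1]
width: 0.0334
grip_force: 32.0
```

Request:
carry_out:
  motion:
    - {"travel":[0,0,-10],"twist":0}
    - {"travel":[0,0,-10],"twist":0}
    - {"travel":[0,0,-6],"twist":0}
    - {"travel":[0,0,-2],"twist":0}
    - {"travel":[0,0,0],"twist":0}
    - {"travel":[0,0,0],"twist":0}

```text
t: 6.83
position: [0.5416, -0.3125, 0.1743]
orientation: [0.0, 0.985, -0.175, 0.0]
contact_force: [0.1, -0.1, -1.2]
width: 0.0336
grip_force: 32.0
```

Request:
carry_out:
  motion:
    - {"travel":[0,0,0],"twist":0}
    - {"travel":[0,0,0],"twist":0}
    - {"travel":[0,0,0],"twist":0}
    - {"travel":[0,0,0],"twist":0}
    - {"travel":[0,0,0],"twist":0}
    - {"travel":[0,0,0],"twist":0}
    - {"travel":[0,0,15],"twist":0}
    - {"travel":[0,0,30],"twist":0}
    - {"travel":[0,0,40],"twist":0}
    - {"travel":[0,0,40],"twist":0}
    - {"travel":[0,0,0],"twist":0}
  gripper: 0.75

```text
t: 7.75
position: [0.5429, -0.3135, 0.308]
orientation: [0.004, 0.985, -0.175, 0.006]
contact_force: [0.9, 0.6, 0.6]
width: 0.064
grip_force: 0.0
```

Request:
carry_out:
  motion:
    - {"travel":[2,29,0],"twist":0}
    - {"travel":[2,29,0],"twist":0}
    - {"travel":[2,29,0],"twist":0}
    - {"travel":[2,29,0],"twist":0}
    - {"travel":[2,29,0],"twist":0}
    - {"travel":[0,0,0],"twist":0}
    - {"travel":[0,0,0],"twist":0}
    - {"travel":[0,0,0],"twist":0}

```text
t: 8.42
position: [0.5517, -0.168, 0.2992]
orientation: [0.0, 0.985, -0.175, 0.0]
contact_force: [0.2, 0.6, 0.2]
width: 0.0645
grip_force: 0.0
```

```bash
cat > lp.py <<'E'
from h import *
import sys
f=sys.argv[1]
a=np.array([.9385,-.3453]);b=np.array([.3453,.9385])
p=bot.read_state()['position'];print('tcp',p,p[:2]@a,p[:2]@b)
im,d=shot('side',f);Q=pts('side',d)
for nm,s,c,m in loops('side',im,(240,120,330,190)):
    q=Q[m];q=q[(q[:,2]<.3)&(q[:,2]>.1)]
    if len(q)>4: print(nm,s,'along',np.median(q[:,:2]@a),'lat',(q[:,:2]@b).min(),(q[:,:2]@b).max(),'z',q[:,2].min(),q[:,2].max())
E
python3 lp.py s3
```

```text
tcp [ 0.5517 -0.168   0.2992] 0.5757628441210171 0.03287032598710349
red [251 146   5  19  35] along 0.6221905124963757 lat 0.01864896352646989 0.05201088896812525 z 0.14931497016711037 0.21783222711609662
teal [273 141   1   6   6] along 0.617254006662407 lat -0.09082338202281501 -0.08783471944284069 z 0.1711164794074307 0.19003449329583066
teal [262 154   3  14  14] along 0.5756867379093371 lat 0.035419113143084775 0.05046710524895843 z 0.15164353241020556 0.20600144997036318
teal [267 154   1   8   8] along 0.5736502532117859 lat 0.019166183642363395 0.022371925372405142 z 0.16760764547444762 0.1958149812950739
```

Request:
carry_out:
  motion:
    - {"travel":[0,1,-35],"twist":0}
    - {"travel":[0,0,-35],"twist":0}
    - {"travel":[0,0,-30],"twist":0}
    - {"travel":[0,0,-18],"twist":0}
    - {"travel":[0,0,-9],"twist":0}
    - {"travel":[0,0,0],"twist":0}
    - {"travel":[0,0,0],"twist":0}

```text
t: 9.05
position: [0.552, -0.1674, 0.173]
orientation: [0.0, 0.984, -0.176, 0.0]
contact_force: [-0.0, -0.0, 0.3]
width: 0.064
grip_force: 0.0
```

Request:
carry_out:
  motion:
    - {"travel":[0,0,0],"twist":0}
    - {"travel":[0,0,0],"twist":0}
    - {"travel":[0,0,0],"twist":0}
    - {"travel":[0,0,0],"twist":0}
    - {"travel":[0,0,0],"twist":0}
    - {"travel":[0,0,0],"twist":0}
    - {"travel":[0,0,10],"twist":0}
    - {"travel":[0,0,10],"twist":0}
    - {"travel":[0,0,10],"twist":0}
    - {"travel":[0,0,0],"twist":0}
    - {"travel":[0,0,0],"twist":0}
  gripper: 0.2
  force: 30

```text
t: 9.97
position: [0.5518, -0.1666, 0.2031]
orientation: [0.0, 0.985, -0.175, 0.001]
contact_force: [-0.1, 0.2, -2.1]
width: 0.0331
grip_force: 29.9
```

```bash
python3 lp.py s4
```

```text
tcp [ 0.5518 -0.1666  0.2031] 0.5754317823440642 0.03420543976236101
red [251 150   5  15  28] along 0.6213052003540872 lat 0.017347907464424998 0.053143358390788764 z 0.1483830487141985 0.20762053956518034
teal [273 137   1  10  10] along 0.6172446331621033 lat -0.09265547058201191 -0.0037695203155627827 z 0.1706251130737615 0.2501938423573945
teal [265 141   4  10  27] along 0.5742819729978438 lat 0.014127988119062124 0.03385854394408319 z 0.20947625411065496 0.24418156998579155
```

Request:
carry_out:
  motion:
    - {"travel":[-9.4,3.5,0],"twist":0}
    - {"travel":[-9.4,3.5,0],"twist":0}
    - {"travel":[-9.4,3.5,0],"twist":0}
    - {"travel":[-9.4,3.5,0],"twist":0}
    - {"travel":[-9.4,3.5,0],"twist":0}
    - {"travel":[-9.4,3.5,0],"twist":0}
    - {"travel":[-9.4,3.5,0],"twist":0}
    - {"travel":[-9.4,3.5,0],"twist":0}
    - {"travel":[-9.4,3.5,0],"twist":0}
    - {"travel":[-9.4,3.5,0],"twist":0}
    - {"travel":[-4.7,1.7,0],"twist":0}
    - {"travel":[0,0,0],"twist":0}
    - {"travel":[0,0,0],"twist":0}

```text
t: 11.1
position: [0.4531, -0.1299, 0.2023]
orientation: [-0.0, 0.985, -0.175, 0.0]
contact_force: [0.1, 0.1, -1.1]
width: 0.0333
grip_force: 29.9
```

Request:
carry_out:
  motion:
    - {"travel":[-8,-22,0],"twist":0}
    - {"travel":[-8,-22,0],"twist":0}
    - {"travel":[-8,-22,0],"twist":0}
    - {"travel":[-8,-22,0],"twist":0}
    - {"travel":[-8,-22,0],"twist":0}
    - {"travel":[-8,-21,0],"twist":0}
    - {"travel":[0,0,0],"twist":0}
    - {"travel":[0,0,0],"twist":0}
    - {"travel":[0,0,0],"twist":0}

```text
t: 11.85
position: [0.4053, -0.2605, 0.2021]
orientation: [-0.0, 0.985, -0.175, -0.0]
contact_force: [-0.6, 0.2, 0.2]
width: 0.0332
grip_force: 30.1
```

```bash
python3 lp.py s5; python3 - <<'E'
from h import *
a=np.load('/tmp/s5.npz')['im'];cv2.imwrite('pics/s5c.png',cv2.resize(a[105:215,225:345],None,fx=4,fy=4,interpolation=cv2.INTER_CUBIC)[:,:,::-1])
E
```

```text
tcp [ 0.4053 -0.2605  0.2021] 0.47029115684418665 -0.10455744943609177
red [251 146   5  19  34] along 0.6219703746171468 lat 0.017367841609582362 0.051592421060708216 z 0.14871554130638787 0.21856236218618386
teal [313 136   3  11  17] along 0.4687723664142896 lat -0.12261885380810264 -0.1098387254760596 z 0.1984674778037896 0.23524598801708507
teal [273 142   1   5   5] along 0.6168662334737641 lat -0.09181364289130968 -0.08688184485456545 z 0.17164049004097537 0.18554862838256958
teal [309 149   3   5   8] along 0.4706675927903489 lat -0.1079679224332729 -0.09381948896818164 z 0.17659227843194258 0.19182714029342285
```

View pics/s5c.png

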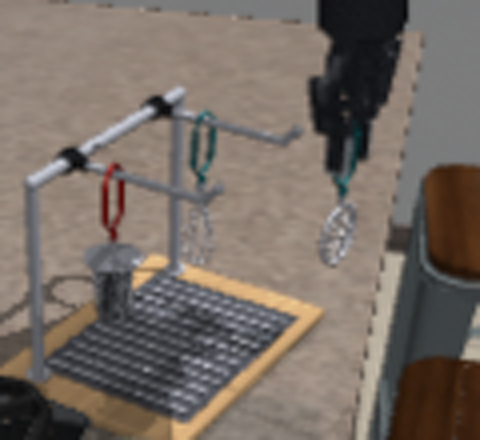

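The whisk hangs on the spare hook at (203,145). The skimmer is held in front of the tip, at (345,200).

Request:
carry_out:
  motion:
    - {"travel":[9.1,-4.5,0],"twist":0}
    - {"travel":[9.4,-3.5,0],"twist":0}
    - {"travel":[9.4,-3.5,0],"twist":0}
    - {"travel":[9.4,-3.5,0],"twist":0}
    - {"travel":[9.4,-3.5,0],"twist":0}
    - {"travel":[9.4,-3.5,0],"twist":0}
    - {"travel":[9.4,-3.5,0],"twist":0}
    - {"travel":[9.4,-3.5,0],"twist":0}
    - {"travel":[9.4,-3.5,0],"twist":0}
    - {"travel":[9.4,-3.5,0],"twist":0}
    - {"travel":[0,0,0],"twist":0}
    - {"travel":[0,0,0],"twist":0}

```text
t: 12.9
position: [0.499, -0.2959, 0.202]
orientation: [-0.0, 0.985, -0.174, -0.0]
contact_force: [-0.4, 0.2, -0.5]
width: 0.0331
grip_force: 30.1
```

Request:
carry_out:
  motion:
    - {"travel":[0,0,-10],"twist":0}
    - {"travel":[0,0,-10],"twist":0}
    - {"travel":[0,0,-6],"twist":0}
    - {"travel":[0,0,-2],"twist":0}
    - {"travel":[0,0,0],"twist":0}
    - {"travel":[0,0,0],"twist":0}

```text
t: 13.4
position: [0.4985, -0.2966, 0.1741]
orientation: [-0.0, 0.985, -0.175, -0.0]
contact_force: [0.3, -0.5, 0.5]
width: 0.0336
grip_force: 30.1
```

Request:
carry_out:
  motion:
    - {"travel":[0,0,0],"twist":0}
    - {"travel":[0,0,0],"twist":0}
    - {"travel":[0,0,0],"twist":0}
    - {"travel":[0,0,0],"twist":0}
    - {"travel":[0,0,0],"twist":0}
    - {"travel":[0,0,0],"twist":0}
    - {"travel":[0,0,15],"twist":0}
    - {"travel":[0,0,30],"twist":0}
    - {"travel":[0,0,40],"twist":0}
    - {"travel":[0,0,40],"twist":0}
    - {"travel":[0,0,0],"twist":0}
    - {"travel":[0,0,0],"twist":0}
  gripper: 0.75

```text
t: 14.4
position: [0.4991, -0.2971, 0.3015]
orientation: [0.001, 0.985, -0.175, 0.002]
contact_force: [0.4, 0.2, -0.6]
width: 0.0641
grip_force: 0.0
```

Request:
carry_out:
  motion:
    - {"travel":[19.5,22.8,0],"twist":0.02}
    - {"travel":[19.5,22.8,0],"twist":0.02}
    - {"travel":[19.5,22.8,0],"twist":0.02}
    - {"travel":[19.5,22.8,0],"twist":0.02}
    - {"travel":[19.5,22.8,0],"twist":0}
    - {"travel":[0,0,0],"twist":0}
    - {"travel":[0,0,0],"twist":0}
    - {"travel":[0,0,0],"twist":0}

```text
t: 15.07
position: [0.5958, -0.183, 0.2981]
orientation: [-0.0, 0.991, -0.136, -0.001]
contact_force: [0.2, -0.8, -0.2]
width: 0.064
grip_force: 0.0
```

```bash
python3 lp.py s6; python3 - <<'E'
from h import *
T=np.load('/tmp/top0.npz')['im'];S=np.load('/tmp/s6.npz')['im']
t=cv2.resize(T[198:258,145:230],None,fx=4.6,fy=4.6,interpolation=cv2.INTER_CUBIC)
s=cv2.resize(S[225:300,230:310],None,fx=4.6,fy=4.6,interpolation=cv2.INTER_CUBIC)
t=cv2.copyMakeBorder(t,0,s.shape[0]-t.shape[0],0,0,cv2.BORDER_CONSTANT)
cv2.imwrite('pics/pot.png',np.hstack([t,s])[:,:,::-1]);print(t.shape,s.shape)
E
```

```text
tcp [ 0.5958 -0.183   0.2981] 0.6223230520492217 0.033974101165523934
red [251 146   5  19  35] along 0.6219294234551166 lat 0.017137475941432657 0.05295362230114235 z 0.14727852398835262 0.217313393447233
teal [284 140   1   9   9] along 0.5698811905708425 lat -0.09418416353972732 -0.0858033728011792 z 0.1755488503707674 0.20363200476282572
teal [273 142   1   5   5] along 0.616254684978843 lat -0.09035978436348419 -0.08790473797967605 z 0.1706511563145784 0.1858141303164278
teal [288 142   1   5   5] along 0.5690826145778399 lat -0.11985337878100258 -0.11649510128679243 z 0.1723627966546678 0.18818060811556858
teal [285 149   3   5   6] along 0.5692941409389973 lat -0.1108015627879677 -0.09663335779512829 z 0.14846232952437743 0.16254293582771007
(345, 391, 3) (345, 368, 3)
```

View pics/pot.png

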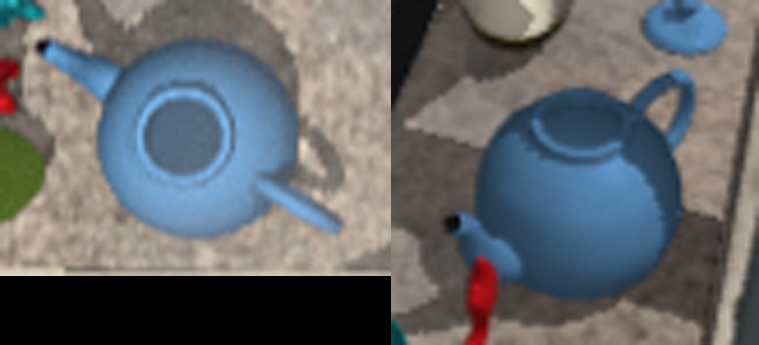

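Both tools hang on the spare hook. In the top panel the teapot mouth is centred at about (185,135), and the side panel shows it clear and upright. I'll measure the mouth precisely while gripping the infuser.

Request:
carry_out:
  motion:
    - {"travel":[0,0,-35],"twist":0}
    - {"travel":[0,0,-35],"twist":0}
    - {"travel":[0,0,-30],"twist":0}
    - {"travel":[0,0,-17],"twist":0}
    - {"travel":[0,0,-9],"twist":0}
    - {"travel":[0,0,0],"twist":0}
    - {"travel":[0,0,0],"twist":0}

```text
t: 15.7
position: [0.5962, -0.1835, 0.1742]
orientation: [0.0, 0.991, -0.136, 0.0]
contact_force: [-0.0, 0.1, 0.8]
width: 0.0642
grip_force: 0.0
```

Request:
carry_out:
  motion:
    - {"travel":[0,0,0],"twist":0}
    - {"travel":[0,0,0],"twist":0}
    - {"travel":[0,0,0],"twist":0}
    - {"travel":[0,0,0],"twist":0}
    - {"travel":[0,0,0],"twist":0}
    - {"travel":[0,0,0],"twist":0}
    - {"travel":[0,0,10],"twist":0}
    - {"travel":[0,0,10],"twist":0}
    - {"travel":[0,0,10],"twist":0}
    - {"travel":[0,0,0],"twist":0}
    - {"travel":[0,0,0],"twist":0}
  gripper: 0.2
  force: 30

```text
t: 16.62
position: [0.5964, -0.1829, 0.2041]
orientation: [0.0, 0.991, -0.136, 0.001]
contact_force: [-0.2, 0.3, -0.3]
width: 0.0337
grip_force: 30.7
```

```bash
python3 lp.py s7; python3 - <<'E'
from h import *
im,d=shot('top','t7');g=cv2.cvtColor(im,cv2.COLOR_RGB2HSV).astype(int)
P=pts('top',d)
# mouth hole: points seen well below rim inside the pot, or desaturated
roi=g[205:250,165:205];cx,cy=184.8,226.9
V=cv2.GaussianBlur(cv2.cvtColor(im,cv2.COLOR_RGB2GRAY),(3,3),0).astype('f4')
in_,out=[],[]
for c in (0,1):
  E=[]
  for th in np.linspace(0,2*np.pi,72,endpoint=False):
    r=np.arange(5,16,.25);pr=cv2.remap(V,(cx+r*np.cos(th)).astype('f4')[None],(cy+r*np.sin(th)).astype('f4')[None],cv2.INTER_LINEAR)[0]
    gr=np.gradient(pr);i=np.argmax(np.where(r<10.7,gr,-9));E.append((cx+r[i]*np.cos(th),cy+r[i]*np.sin(th)))
  (ec,ax,an)=cv2.fitEllipse(np.array(E,'f4'));cx,cy=ec;print('inner edge',ec,ax,onz('top',*ec,.105),'diam',ax[0]/461.8*1.25)
k=(np.abs(P[...,2]-.05)<.04);m=np.zeros_like(k);m[218:236,176:194]=1
k&=m;v,u=np.nonzero(k);print('depth hole',len(u),np.median(P[k],0),u.mean(),v.mean())
ring=np.hypot(*(np.mgrid[:384,:512][::-1]-np.array([184.8,226.9])[:,None,None]));q=P[(ring>9.3)&(ring<10.7)];print('rim z',np.median(q,0),np.percentile(q[:,2],[20,80]))
E
```

```text
tcp [ 0.5964 -0.1829  0.2041] 0.6228243625026899 0.03428559079336094
red [254 138   3   9  23] along 0.6230451927571818 lat 0.012929635490187896 0.028141786466644714 z 0.20852379431268686 0.2441459090367814
teal [284 140   1   9   9] along 0.5701684605599433 lat -0.09117650026678475 -0.08693445375733143 z 0.17426372485887776 0.20644047981830116
teal [273 142   1   5   5] along 0.6171839116122483 lat -0.0908673007277187 -0.08642278679880486 z 0.16944878372122207 0.18557505250666106
teal [288 142   1   5   5] along 0.5675613479596313 lat -0.11968592966723562 -0.11227949128884283 z 0.17401632989635096 0.1896647282423395
teal [285 149   3   5   6] along 0.56954384820597 lat -0.1153787914245049 -0.09806353369469485 z 0.14966761858491484 0.1610208957449092
inner edge (183.5158233642578, 226.82589721679688) (15.294724464416504, 17.377519607543945) [0.4537 0.1975 0.105 ] diam 0.04139975223153017
inner edge (182.8648681640625, 226.3681640625) (13.238731384277344, 16.926956176757812) [0.4549 0.1993 0.105 ] diam 0.0358345912307204
depth hole 31 [0.453  0.2173 0.0111] 183.51612903225808 227.06451612903226
rim z [0.4503 0.1916 0.1056] [0.1033 0.1078]
```

```bash
python3 - <<'E'
from h import *
from scipy.optimize import least_squares
yy,xx=np.mgrid[:384,:512];ring=np.hypot(xx-184.5,yy-227)
for f in('top0','t7'):
  d=np.load('/tmp/%s.npz'%f)['d'];z=pts('top',d)[...,2]
  m=((z<.09)&(ring<13)).astype('u1');k,l,s,c=cv2.connectedComponentsWithStats(m);i=1+np.argmax(s[1:,4])
  print(f,s[i],c[i],onz('top',*c[i],.105),'diam',2*np.sqrt(s[i,4]/np.pi)/461.8*1.25)
im=np.load('/tmp/t7.npz')['im'].astype(int)
for v in range(214,241,2): print(v,' '.join('%3d'%x for x in im[v,170:202,2]))
# side: depth hole in side view
S=np.load('/tmp/s7.npz');Q=pts('side',S['d'])
q=Q[(abs(Q[...,2]-.106)<.004)&(np.hypot(Q[...,0]-.455,Q[...,1]-.193)<.033)]
f=least_squares(lambda p:np.hypot(q[:,0]-p[0],q[:,1]-p[1])-.026,[.455,.193],loss='soft_l1',f_scale=.003).x
print('side rim',len(q),f,np.median(q,0))
T=np.load('/tmp/t7.npz');Q=pts('top',T['d']);q=Q[(abs(Q[...,2]-.106)<.005)&(np.hypot(Q[...,0]-.455,Q[...,1]-.193)<.033)]
f=least_squares(lambda p:np.hypot(q[:,0]-p[0],q[:,1]-p[1])-.026,[.455,.193],loss='soft_l1',f_scale=.003).x
print('top rim',len(q),f,np.median(q,0))
E
```

```text
top0 [176 219  17  17 229] [184.3362 226.8122] [0.4538 0.1953 0.105 ] diam 0.04621988759041973
t7 [176 219  17  17 228] [184.3684 226.7939] [0.4538 0.1952 0.105 ] diam 0.046118860392918085
214 132  82  99 117 128 134 138 145 154 158 161 166 163 170 171 167 129 128 129 126 126 128 127 125 103 102  98  93  94  87  88  87
216  92 111 127 137 142 157 160 167 164 144 144 141 118 124 122 123 114 109 121 129 130 133 130 106 101  99 100  98  98  95  95  91
218 121 132 147 153 161 167 167 143 131 174 192 217 225 202 198 173 136 138 142 122 119 118 106 108 106 105 104 104  98  97  95  95
220 137 147 159 167 171 170 149 190 218 198 158 116 119 118 117 119 121 116 121 126 136 139 108  91 104 111 105 106 103 101  98  98
222 150 162 169 173 172 151 216 199 123 113 119 119 121 120 122 120 117 120 117 118 119 119 120 113  91 104 109 107 104 106 100 100
224 159 170 174 169 159 213 205 104 111 121 121 122 118 122 118 120 120 120 126 123 120 117 120 125 108  82 109 106 105 101 103 101
226 166 174 171 168 175 220 127 100 123 123 120 121 119 120 121 121 125 121 121 122 118 121 119 119 120  91 106 109 107
[... 339 characters left out ...]
7 124 121 120 124 122 119 120 117 115  89 106 110 106 110 109 104 105
234 167 177 190 191 189 186 185 211 200 156 131 118 117 122 120 123 121 118 121 120 119 120 106  98 109 111 108 111 105 103 102  98
236 165 173 180 185 194 190 192 176 185 187 210 155 127 115 120 115 120 122 119 108 105 103 110 114 115 110 109 108 104 106 109 102
238 159 168 171 181 192 193 195 198 199 199 187 127 106 114 115 116 113 106 109 112 106  95  96  93  94 101 108 108 103 100 111 115
240 141 156 167 171 179 182 187 195 191 198 191 118 114 118 113 116 117 109 101  99 102 104  99  98  98  95  95  92  93  94  96  95
side rim 106 [0.4537 0.1956] [0.4561 0.1993 0.104 ]
top rim 136 [0.4539 0.1949] [0.4535 0.1933 0.1051]
```

The mouth centre is (0.4538, 0.1954), rim z 0.105, and both views agree. The infuser is raised, so I slide it off the hook.

Request:
carry_out:
  motion:
    - {"travel":[-9.4,3.5,0],"twist":0}
    - {"travel":[-9.4,3.5,0],"twist":0}
    - {"travel":[-9.4,3.5,0],"twist":0}
    - {"travel":[-9.4,3.5,0],"twist":0}
    - {"travel":[-9.4,3.5,0],"twist":0}
    - {"travel":[-9.4,3.5,0],"twist":0}
    - {"travel":[-9.4,3.5,0],"twist":0}
    - {"travel":[-9.4,3.5,0],"twist":0}
    - {"travel":[-9.4,3.5,0],"twist":0}
    - {"travel":[-9.4,3.5,0],"twist":0}
    - {"travel":[-9.4,3.5,0],"twist":0}
    - {"travel":[-9.4,3.5,0],"twist":0}
    - {"travel":[-9.4,3.5,0],"twist":0}
    - {"travel":[-9.4,3.5,0],"twist":0}
    - {"travel":[-9.4,3.5,0],"twist":0}
    - {"travel":[-9.4,3.5,0],"twist":0}
    - {"travel":[0,0,0],"twist":0}
    - {"travel":[0,0,0],"twist":0}

```text
t: 18.22
position: [0.4457, -0.1268, 0.2034]
orientation: [0.0, 0.991, -0.136, 0.0]
contact_force: [0.4, -0.8, -0.5]
width: 0.0334
grip_force: 30.7
```

Request:
carry_out:
  motion:
    - {"travel":[0,0,20],"twist":0}
    - {"travel":[0,0,25],"twist":0}
    - {"travel":[0,0,20],"twist":0}
    - {"travel":[0,15,0],"twist":0}
    - {"travel":[0,20,0],"twist":0}
    - {"travel":[0,20,0],"twist":0}
    - {"travel":[0,20,0],"twist":0}
    - {"travel":[0,20,0],"twist":0}
    - {"travel":[0,20,0],"twist":0}
    - {"travel":[0,20,0],"twist":0}
    - {"travel":[0,20,0],"twist":0}
    - {"travel":[0,20,0],"twist":0}
    - {"travel":[0,15,0],"twist":0}
    - {"travel":[0,10,0],"twist":0}
    - {"travel":[0,0,0],"twist":0}
    - {"travel":[0,0,0],"twist":0}
    - {"travel":[0,0,0],"twist":0}

```text
t: 19.63
position: [0.446, 0.0726, 0.2682]
orientation: [0.0, 0.991, -0.136, -0.0]
contact_force: [0.6, -0.5, -1.4]
width: 0.033
grip_force: 30.7
```

```bash
python3 - <<'E'
from h import *
s=bot.read_state();print(s['position'],s['width'],s['contact_force'])
im,d=shot('side','s8');T,_=shot('top','t8')
cv2.imwrite('pics/s8c.png',cv2.resize(im[120:310,180:340],None,fx=3,fy=3,interpolation=cv2.INTER_CUBIC)[:,:,::-1])
E
```

```text
[0.446  0.0726 0.2682] 0.032988764881226935 [ 0.6369 -0.4678 -1.3817]
```

View pics/s8c.png

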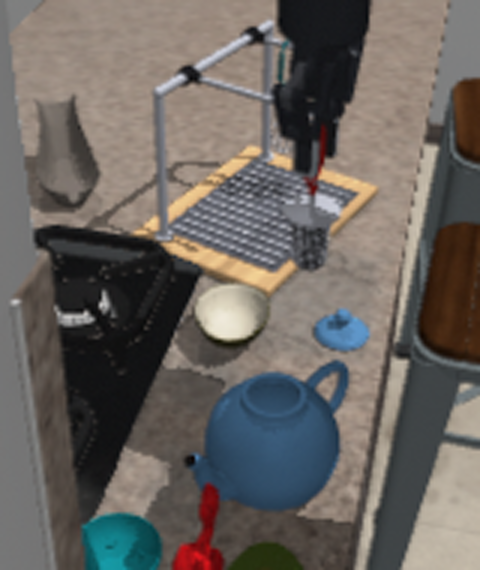

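The infuser hangs upright in the grip at (310,215). The teapot mouth is at (275,395), and the other objects haven't moved. I'll measure its brim and basket against the TCP.

```bash
cat > inf.py <<'E'
from h import *
from scipy.optimize import least_squares
import sys
f=sys.argv[1]
p=bot.read_state()['position']
d=np.load('/tmp/%s.npz'%f)['d'];Q=pts('side',d).reshape(-1,3)
k=(np.hypot(Q[:,0]-p[0],Q[:,1]-p[1])<.035)&(Q[:,2]<p[2]-.03)&(Q[:,2]>p[2]-.11);q=Q[k]
print('z range',q[:,2].min()-p[2],q[:,2].max()-p[2])
for lo,hi in((-.104,-.09),(-.09,-.075),(-.075,-.058)):
    c=q[(q[:,2]-p[2]>lo)&(q[:,2]-p[2]<hi)];r=np.interp((lo+hi)/2,[-.102,-.048],[.015,.0185])
    fit=least_squares(lambda x:np.hypot(c[:,0]-x[0],c[:,1]-x[1])-r,p[:2],loss='soft_l1',f_scale=.002)
    print('basket',lo,len(c),(fit.x-p[:2])*1000,np.abs(fit.fun).mean())
c=q[(q[:,2]-p[2]>-.052)]
(cc,r)=cv2.minEnclosingCircle(c[:,:2].astype('f4'));print('brim',len(c),(np.array(cc)-p[:2])*1000,r,np.median(c[:,2])-p[2])
E
python3 inf.py s8
```

```text
z range -0.1061702318414634 -0.031137488382396716
basket -0.104 44 [1.2355 0.4944] 0.0008271901401143419
basket -0.09 51 [1.2606 0.2574] 0.0009060027335412238
basket -0.075 62 [1.1441 0.1772] 0.0008265859081202883
brim 174 [1.115  0.1976] 0.02758871205151081 -0.04567431807235567
```

Request:
carry_out:
  motion:
    - {"travel":[1.1,14,0],"twist":0}
    - {"travel":[1.1,20,0],"twist":0}
    - {"travel":[1.1,22,0],"twist":0}
    - {"travel":[1.1,22,0],"twist":0}
    - {"travel":[1.1,20,0],"twist":0}
    - {"travel":[1.1,16,0],"twist":0}
    - {"travel":[0,8.5,0],"twist":0}
    - {"travel":[0,0,-20],"twist":0}
    - {"travel":[0,0,-20],"twist":0}
    - {"travel":[0,0,0],"twist":0}
    - {"travel":[0,0,0],"twist":0}
    - {"travel":[0,0,0],"twist":0}

```text
t: 20.73
position: [0.453, 0.1953, 0.2294]
orientation: [-0.0, 0.991, -0.136, 0.001]
contact_force: [-0.4, -0.6, -1.4]
width: 0.0331
grip_force: 30.7
```

```bash
python3 - <<'E'
from h import *
from scipy.optimize import least_squares
s=bot.read_state();print(s['position'],s['contact_force'])
im,d=shot('side','s9')
cv2.imwrite('pics/s9c.png',cv2.resize(im[190:310,215:325],None,fx=4.5,fy=4.5,interpolation=cv2.INTER_CUBIC)[:,:,::-1])
E
python3 inf.py s9
```

```text
[0.453  0.1953 0.2294] [-0.3675 -0.5883 -1.4222]
z range -0.10528948340651695 -0.030955719140744742
basket -0.104 43 [1.3197 0.5155] 0.0008309632510854897
basket -0.09 57 [1.2139 0.3143] 0.0007806759144051183
basket -0.075 67 [ 1.4648 -0.0916] 0.0006767342163219826
brim 232 [1.8164 0.1739] 0.027716603130102158 -0.04556448845471972
```

View pics/s9c.png

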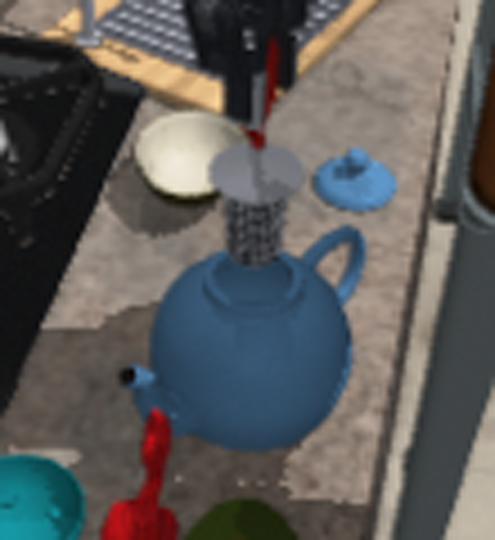

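The basket is centred just above the mouth, at (255,255) in the crop. I'll lower it gently.

Request:
carry_out:
  motion:
    - {"travel":[-0.5,0,-6],"twist":0}
    - {"travel":[0,0,-6],"twist":0}
    - {"travel":[0,0,-6],"twist":0}
    - {"travel":[0,0,-6],"twist":0}
    - {"travel":[0,0,-6],"twist":0}
    - {"travel":[0,0,-6],"twist":0}
    - {"travel":[0,0,0],"twist":0}

```text
t: 21.37
position: [0.4513, 0.1956, 0.191]
orientation: [0.0, 0.991, -0.136, -0.001]
contact_force: [-0.6, 0.4, -1.2]
width: 0.0338
grip_force: 30.7
```

Request:
carry_out:
  motion:
    - {"travel":[0,0,-5],"twist":0}
    - {"travel":[0,0,-5],"twist":0}
    - {"travel":[0,0,-5],"twist":0}
    - {"travel":[0,0,-5],"twist":0}
    - {"travel":[0,0,-5],"twist":0}
    - {"travel":[0,0,-5],"twist":0}
    - {"travel":[0,0,-4],"twist":0}
    - {"travel":[0,0,-3],"twist":0}
    - {"travel":[0,0,0],"twist":0}
    - {"travel":[0,0,0],"twist":0}

```text
t: 22.2
position: [0.4519, 0.1957, 0.1553]
orientation: [0.0, 0.991, -0.136, -0.0]
contact_force: [-0.2, -0.3, -0.5]
width: 0.033
grip_force: 30.7
```

Request:
carry_out:
  motion:
    - {"travel":[0,0,-1],"twist":0}
    - {"travel":[0,0,-1],"twist":0}
    - {"travel":[0,0,-1],"twist":0}
    - {"travel":[0,0,-0.5],"twist":0}
    - {"travel":[0,0,0],"twist":0}
    - {"travel":[0,0,0],"twist":0}

```text
t: 22.7
position: [0.4522, 0.1957, 0.1524]
orientation: [-0.0, 0.991, -0.136, 0.001]
contact_force: [0.2, 0.1, 4.8]
width: 0.0334
grip_force: 31.2
```

```bash
python3 -c "
from h import *
shot('side','s10')"; python3 inf.py s10 | grep brim
```

```text
brim 265 [ 1.9819 -0.4267] 0.029999105259776115 -0.045726686892923085inf.py:12: RuntimeWarning: Mean of empty slice.
  print('basket',lo,len(c),(fit.x-p[:2])*1000,np.abs(fit.fun).mean())
  ret = ret.dtype.type(ret / rcount)
```

There is a contact force of about 5 N at the expected height, so the brim is on the rim. I'll release and retreat.

Request:
carry_out:
  motion:
    - {"travel":[0,0,0],"twist":0}
    - {"travel":[0,0,0],"twist":0}
    - {"travel":[0,0,0],"twist":0}
    - {"travel":[0,0,0],"twist":0}
    - {"travel":[0,0,0],"twist":0}
    - {"travel":[0,0,0],"twist":0}
    - {"travel":[0,0,10],"twist":0}
    - {"travel":[0,0,20],"twist":0}
    - {"travel":[0,0,30],"twist":0}
    - {"travel":[0,0,30],"twist":0}
    - {"travel":[0,0,30],"twist":0}
    - {"travel":[0,-30,10],"twist":0}
    - {"travel":[0,-35,0],"twist":0}
    - {"travel":[0,-35,0],"twist":0}
    - {"travel":[0,-35,0],"twist":0}
    - {"travel":[0,0,0],"twist":0}
    - {"travel":[0,0,0],"twist":0}
  gripper: 0.7

```text
t: 24.17
position: [0.4519, 0.0595, 0.2818]
orientation: [-0.0, 0.991, -0.137, -0.0]
contact_force: [0.3, 1.3, 0.1]
width: 0.0596
grip_force: 0.0
```

```bash
python3 lp.py s11; python3 - <<'E'
from h import *
im=np.load('/tmp/s11.npz')['im'];d=np.load('/tmp/s11.npz')['d'];T,_=shot('top','t11')
a=cv2.resize(im[115:310,200:330],None,fx=3,fy=3,interpolation=cv2.INTER_CUBIC);b=cv2.resize(T[150:280,105:235],(390,585),interpolation=cv2.INTER_CUBIC)
cv2.imwrite('pics/fin.png',np.hstack([a,b])[:,:,::-1])
Q=pts('side',d).reshape(-1,3);k=(np.hypot(Q[:,0]-.4538,Q[:,1]-.1954)<.027)&(abs(Q[:,2]-.11)<.012)
q=Q[k];A=np.c_[q[:,:2]-[.4538,.1954],np.ones(len(q))];c=np.linalg.lstsq(A,q[:,2],rcond=None)[0];print('brim plane',c,len(q),q.mean(0))
r=Q[(np.hypot(Q[:,0]-.4538,Q[:,1]-.1954)<.03)&(Q[:,2]>.13)&(Q[:,2]<.21)];print('loop',r.min(0),r.max(0),np.median(r,0))
E
```

```text
tcp [0.4519 0.0595 0.2818] 0.40356501458599087 0.2118679696687277
brim plane [ 0.0226 -0.0229  0.1066] 225 [0.453  0.1996 0.1065]
loop [0.4471 0.1779 0.1301] [0.4598 0.2122 0.1954] [0.4538 0.1973 0.1655]
```

View pics/fin.png

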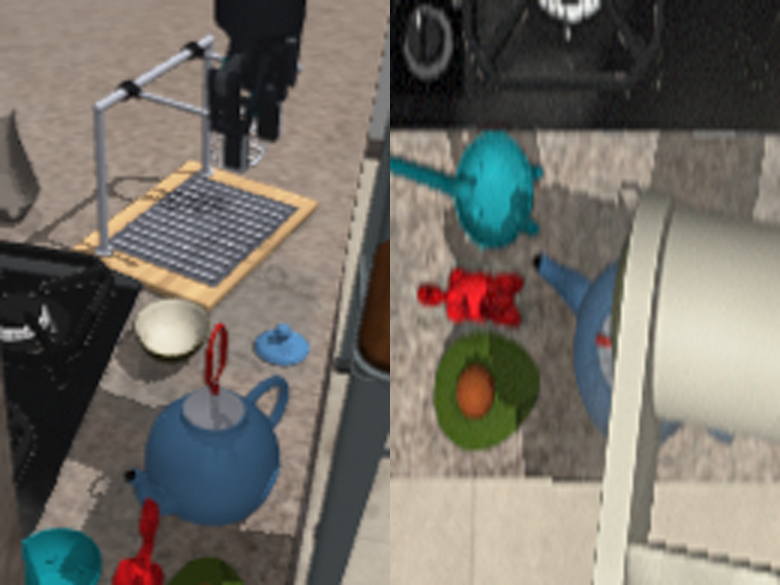

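The infuser's brim sits flat on the rim at (213,405), with its loop upright and its top at the expected height. The lid, bowl and dish are where they were.

```bash
python3 -c "
from cell import bot
print(bot.job_done())"
```

```text
the job is handed in; nothing more can be done
None
```

The job is handed in at about 24 s of the 72 s allowed: the whisk and skimmer hang on the spare hook, and the infuser's brim sits on the teapot rim, flat to about 2° as measured, with the lid, bowl and dish unmoved in the camera views.

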